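# Put one prep tray away and draw out the wide one

## Task

Three burgundy trays run on rails under metal covers on the prep counter. First push the narrow tray that was left open fully home into its cover; then hook a fingertip behind the front lip of the wide tray and draw it out towards you as far as it goes. Work with the fingertips only, without forcing: do not pinch or lift anything, and leave the other narrow tray shut and all the other things on the counter where they stand.

Things in the scene. Friction and masses are not known exactly. Their poses are not given: they have to be found in the camera images.
- wide_bay: the fixed cover and rails of the wide tray, 174 mm wide. Origin on the counter (z 0) under the middle of the cover's front edge; x runs along the rails into the cover (within 0.08 rad of world x), y left, z up. Cover: box 200 mm deep (x 0 to 200 mm), top at z 64 mm, open front. Two dark rails 16 mm high beside the tray run from x -165 to 200 mm. The three bays stand side by side in any order.
- open_bay: the fixed cover and rails of the narrow tray that was left open, 114 mm wide. Origin on the counter (z 0) under the middle of the cover's front edge; x runs along the rails into the cover (within 0.08 rad of world x), y left, z up. Cover: box 200 mm deep (x 0 to 200 mm), top at z 64 mm, open front. Two dark rails 16 mm high beside the tray run from x -165 to 200 mm. 
- shut_bay: the fixed cover and rails of the other narrow tray, which is shut and must stay so, 114 mm wide. Origin on the counter (z 0) under the middle of the cover's front edge; x runs along the rails into the cover (within 0.08 rad of world x), y left, z up. Cover: box 200 mm deep (x 0 to 200 mm), top at z 64 mm, open front. Two dark rails 16 mm high beside the tray run from x -165 to 200 mm. 
- wide_lip (a point): middle of the top edge of the wide tray's front wall, the lip: z 55 mm, 4 mm thick, 150 mm wide. Axes as the bay's; moves with the tray. Tray floor at z 12 mm, side walls to z 42 mm. Shut, 51 mm of open tray lie between the lip's back and the cover's front edge, room for a shut gripper from above. 
- open_lip (a point): middle of the top edge of the open narrow tray's front wall, the lip: z 55 mm, 4 mm thick, 90 mm wide. Axes as the bay's; moves with the tray. Tray floor at z 12 mm, side walls to z 42 mm. Shut, 51 mm of open tray lie between the lip's back and the cover's front edge, room for a shut gripper from above. 
- wide_tray (a joint): travel of the wide tray, m: 0 = fully home in the cover (end stop), 0.12 = drawn right out to its end stop, toward the robot (bay's -x). About 2 N moves it (a little more at speed), no spring, stays where it is left. Starts at 0 to 0.01.
- open_tray (a joint): travel of the open narrow tray, m: 0 = fully home in the cover (end stop), 0.12 = drawn right out to its end stop, toward the robot (bay's -x). About 2 N moves it (a little more at speed), no spring, stays where it is left. Starts at 0.05 to 0.10.
- shut_tray (a joint): travel of the other narrow tray, m: 0 = fully home in the cover (end stop), 0.12 = drawn right out to its end stop, toward the robot (bay's -x). About 2 N moves it (a little more at speed), no spring, stays where it is left. Starts at 0; leave it.
- slice: a courgette slice, disc 48 mm across, 10 mm thick, lying in the open narrow tray and riding along with it; origin at the centre of its underside
- shaker: steel shaker, 30 mm across, 55 mm high, standing between two of the trays; origin under its centre
- cutter: steel cutter ring, 34 mm across, 35 mm high, standing between two of the trays; origin under its centre
- pepper: red bell pepper, 80 mm across, 75 mm high, at the left side; origin under its centre
- bowl: blue bowl, 150 mm across, 55 mm high, at the right side; origin under its centre
- bottle: green glass bottle, 60 mm across, 210 mm high, at the left side; origin under its centre

How it is judged:
By the outcome, as a careful person would: the job done as asked, in the order asked, and still so for the second after the job is handed in, with the robot touching nothing.
It also fails if it takes over 48 s, if anything falls off the work surface, if the arm or the gripper's body presses on something with over 40 N, if the wrist force passes 120 N, or if a joint passes its speed limit or range.

## Robot

A 6-joint arm with a two-finger parallel gripper is mounted at the origin on the work surface. World frame = base frame: x ahead of the robot, y to its left, z up, the work surface at z = 0. Lengths are in m, angles in rad, forces in N, time in s.
With the tool pointing down it reaches from about 0.225 to 0.875 m from the base axis. Payload 3.4 kg.
Tool frame: the origin (TCP) lies at the very end of the fingers, on their centre line; the grasp point (between the pads) lies 19 mm behind it; x points along the fingers, y is the direction in which the jaws open and shut, and the axes are right-handed (so a half turn about x gives the same grasp; the last joint's range is limited). The gripper opens to 85 mm and grips with 20 to 120 N. Pads are 22 mm wide; open, the fingers measure 114 mm over their backs; the gripper's body (76 mm by 85 mm) begins 54 mm behind the grasp point. The pads swing forward as they close: fully open they stand 13 mm farther back than shut.
Start: joints at [1.068, 0.276, 1.505, -0, 1.361, -0.121], TCP at [0.214, 0.534, 0.231] pointing down, gripper open.
Joint ranges: [-2.89, 2.89], [-0.75, 2.08], [0.22, 2.7], [-1.18, 4.32], [0.11, 2.71], [-2.7, 2.7]. Speed limits (rad/s): [2.57, 2.57, 3.14, 3.14, 3.14, 3.14].

## Interface

Orientations are given as a unit quaternion [w, x, y, z].
In Python, from rig import manip gives the robot as it stands. The module is installed in compiled form; this text tells all that it offers.
- The arm moves only by the tool play_rows, never from a script. Its argument "plan" is a list that holds one entry, the list of rows, each a list of 5 numbers: the closure, from 0 (fully open) to 1 (shut), then the shift along the tool's x, y, z in m, then the turn about the tool's x in degrees. A call has 1 to 12 rows; each row is the pose to reach, as a shift and turn from the pose measured when the call began, along the tool's axes at that moment; what a row does not reach only later rows make up. A row lasts 1/10 s, in which the tool goes at most 50 mm and 8.59 degrees, less where a joint would pass 70% of its speed; a pose out of reach is approached as far as the arm can. A call with a gripper value outside its range is refused whole. The fingers move at their own pace and stop on an object; "grip_force" is the grip in N (left out, the last holds). Time passes only in rows, so rows that repeat a pose let the fingers close. It gives the time, the measured TCP pose, the force and the opening at its end, in the units of the state.
- manip.get_state(): the state, without advancing time (a new reading comes with each control period).
- manip.get_image(name): name is "side" or "top"; returns (picture, depth): 400x640x3 uint8, red, green, blue; 400x640 float32, m along the optical axis (not along the pixel's ray), 0 where there is no reading.
- manip.camera_params(name): a dict with "intrinsics" (3x3 intrinsics, pixels), "R" (3x3) and "t" (3): a world point X has camera coordinates R X + t. Camera axes: x right, y down, z forward; pixel columns grow to the right and rows downward; lengths in m; the calibration is good to about 2 mm. A picture is of the moment at which its call begins. camera_params takes no time and is no camera call.
- manip.sign_off(): hands the job in, once; it reports no verdict.
The state is a dict: "clock": time; "qpos": joint angles; "qd": joint speeds; "effort": joint torques, N m; "position": TCP position; "ee_rot": TCP orientation; "contact_force": force on the tool from outside, world axes, zero at the start; "moment": the same for the moment, N m; "width": finger opening in m.
Only numpy, scipy, OpenCV 4.12 (cv2) and the standard library are available. Lean on these libraries where they do the work, as an engineer would, in place of code of your own. Each camera call takes 0.05 s, during which the arm holds its last target.

## Working session

There is one attempt and no reset: what is moved stays moved. The work goes in short steps, Python scripts to look and compute and a tool call to move; the robot and the scene stay as the last step left them, time stands still between calls to the robot, and variables do not carry over. Pictures are saved under pics/ and viewed, and the job is handed in when it is done.

Besides the shell and the picture viewer there is one more tool, called by a JSON object that holds its "fn" and its "kwargs", one argument or row to a line. play_rows: Moves the arm, as the interface text tells. Its arguments: {"type":"object","properties":{"plan":{"type":"array","items":{"type":"array","items":{"type":"array","items":{"type":"number"}}}},"grip_force":{"type":"number"}},"required":["plan"]}

```bash
mkdir -p pics
python3 - <<'E'
from rig import manip
import cv2,numpy as np
print(manip.get_state())
for n in("top","side"):
    im,d=manip.get_image(n); cv2.imwrite(f"pics/{n}0.png",im[:,:,::-1]); np.save(f"pics/{n}0.npy",d); np.save(f"pics/{n}0i.npy",im)
    print(n,manip.camera_params(n))
E
```

```text
{'clock': 0.0, 'qpos': array([ 1.06796668e+00,  2.76577208e-01,  1.50615148e+00, -6.78950210e-06,
        1.36072300e+00, -1.21028734e-01]), 'qd': array([ 0.00024494,  0.00029479,  0.00108948, -0.0008329 , -0.00037745,
       -0.00107469]), 'effort': array([-3.43342814e-03, -4.16788709e+01, -2.45800495e+01, -5.93080986e-04,
        1.10024930e-02,  6.09719422e-06]), 'position': array([0.213997  , 0.53310415, 0.23044256]), 'ee_rot': array([ 0.69406164,  0.13354179,  0.6944606 , -0.13479433]), 'contact_force': array([-0.45402766, -0.73414182,  0.07378784]), 'moment': array([-0.00020599,  0.00198245, -0.02978748]), 'width': 0.08554527705695797}
top {'intrinsics': array([[511.06752402,   0.        , 313.61615188],
       [  0.        , 511.06752402, 205.8740115 ],
       [  0.        ,   0.        ,   1.        ]]), 'R': array([[ 0.02627311, -0.99964337, -0.00478066],
       [-0.99478802, -0.02567358, -0.09867962],
       [ 0.09852169,  0.00734837, -0.99510777]]), 't': array([-0.02569529,  0.5165913 ,  1.43007314])}
side {'intrinsics': array([[442.82438806,   0.        , 318.32720586],
       [  0.        , 442.82438806, 200.47737888],
       [  0.        ,   0.        ,   1.        ]]), 'R': array([[ 0.9964572 , -0.08408188, -0.00181138],
       [-0.05466067, -0.6311163 , -0.77375993],
       [ 0.063916  ,  0.77111767, -0.63347635]]), 't': array([-0.50247496,  0.07212351,  1.33281073])}
```

View pics/top0.png

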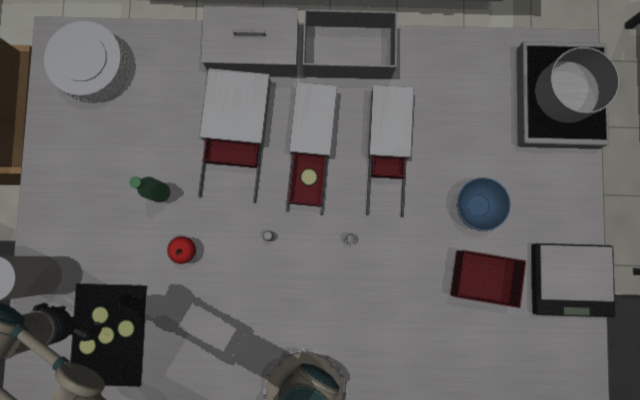

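View pics/side0.png

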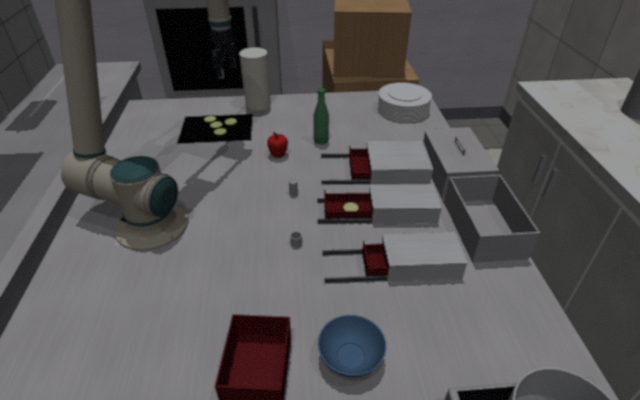

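The top view shows the wide tray on the left (cols 203–268, lip near row 164). The open narrow tray is in the middle with the slice at (309,177) and its lip near row 206, and the shut tray is on the right. The shaker stands at (268,236) and the cutter at (350,239). Next I'll zoom in and measure.

```bash
cat > h.py <<'E'
import numpy as np,cv2
from rig import manip
P=manip.camera_params
def unproj(n,u,v,d):
    p=P(n);K=p["intrinsics"];c=np.array([(u-K[0,2])/K[0,0]*d,(v-K[1,2])/K[1,1]*d,d]);return p["R"].T@(c-p["t"])
def onz(n,u,v,z):
    p=P(n);K=p["intrinsics"];r=p["R"].T@np.array([(u-K[0,2])/K[0,0],(v-K[1,2])/K[1,1],1]);o=-p["R"].T@p["t"];return o+r*(z-o[2])/r[2]
E
python3 - <<'E'
from h import *
im=np.load("pics/top0i.npy");d=np.load("pics/top0.npy")
c=im[60:250,190:430,::-1]
cv2.imwrite("pics/zoom0.png",cv2.resize(np.clip(c*1.5,0,255).astype(np.uint8),None,fx=3.3,fy=3.1,interpolation=cv2.INTER_CUBIC))
# height-map
uu,vv=np.meshgrid(np.arange(640),np.arange(400))
p=P("top");K=p["intrinsics"]
C=np.stack([(uu-K[0,2])/K[0,0]*d,(vv-K[1,2])/K[1,1]*d,d],-1)
W=(C-p["t"])@p["R"]
print("counter z",np.median(W[250:300,300:400,2]))
m=(W[...,2]>.05)&(W[...,2]<.08)&(uu>190)&(uu<430)&(vv>70)&(vv<165)
k,l,s,_=cv2.connectedComponentsWithStats(m.astype(np.uint8))
for i in range(1,k):
    if s[i,4]<300: continue
    pts=W[l==i]; r=cv2.minAreaRect(pts[:,:2].astype(np.float32)); print(s[i],r,np.median(pts[:,2]))
# red pixels
red=(im[...,0].astype(int)>1.8*im[...,1])&(im[...,0]>40)&(uu>190)&(uu<430)&(vv>70)&(vv<225)
k,l,s,_=cv2.connectedComponentsWithStats(red.astype(np.uint8))
for i in range(1,k):
    if s[i,4]<100: continue
    b=s[i];print(b)
    for u in range(b[0],b[0]+b[2],4):
        col=np.where(l[:,u]==i)[0]; v=col.max(); print(u,v,onz("top",u,v+.5,.055).round(4),W[v,u].round(3),W[v-1,u].round(3),W[v-2,u,2].round(3))
for n,(u,v) in dict(shaker=(268,236),cutter=(350,239)).items():
    w=W[v-12:v+12,u-12:u+12].reshape(-1,3); w=w[w[:,2]>.015]; print(n,w.min(0),w.max(0),w.mean(0))
E
```

```text
counter z -0.00015215198765720637
[ 200   71   69   73 4219] ((0.7956465482711792, 0.2204134166240692), (0.17572028934955597, 0.2020949125289917), 85.54102325439453) 0.06354690769565714
[ 290   82   47   74 2797] ((0.7636239528656006, -0.0035660043358802795), (0.11382429301738739, 0.20225365459918976), 85.71221160888672) 0.06376717883183966
[ 369   85   44   73 2839] ((0.7622604966163635, -0.22469553351402283), (0.11489035934209824, 0.2024158537387848), 88.32875061035156) 0.06383912614544893
[ 203  139   55   27 1070]
203 159 [0.6374 0.3027 0.055 ] [0.639 0.303 0.055] [0.643 0.305 0.046] 0.044
207 160 [0.6348 0.2912 0.055 ] [0.636 0.291 0.056] [0.64  0.292 0.051] 0.01
211 161 [0.6323 0.2798 0.055 ] [0.636 0.282 0.044] [0.636 0.279 0.058] 0.059
215 161 [0.6326 0.2686 0.055 ] [0.635 0.269 0.052] [0.636 0.268 0.058] 1.474
219 161 [0.6329 0.2573 0.055 ] [0.633 0.256 0.06 ] [0.637 0.258 0.055] 0.009
223 162 [0.6303 0.2459 0.055 ] [0.633 0.247 0.048] [0.635 0.247 0.052] 0.012
227 162 [0.6306 0.2346 0.055 ] [0.633 0.236 0.05 ] [0.635 0.235 0.054] 0.013
231 163 [0.628  0.2232 0.055 ] [0.631 
[... 1584 characters left out ...]
0.048] [ 0.609 -0.208  0.055] 0.014
388 175 [ 0.6051 -0.2188  0.055 ] [ 0.607 -0.219  0.053] [ 0.609 -0.218  0.059] 0.01
392 175 [ 0.6054 -0.23    0.055 ] [ 0.607 -0.23   0.053] [ 0.611 -0.231  0.049] 0.015
396 176 [ 0.6029 -0.2412  0.055 ] [ 0.606 -0.243  0.043] [ 0.374 -0.023  1.474] 0.058
400 176 [ 0.6031 -0.2524  0.055 ] [ 0.607 -0.255  0.041] [ 0.607 -0.252  0.056] 0.013
404 162 [ 0.6432 -0.2633  0.055 ] [ 0.647 -0.266  0.041] [ 0.649 -0.265  0.046] 0.042
shaker [ 0.37368071 -0.02293209  0.01506099] [0.44441077 0.12715057 1.47393109] [0.42787779 0.10870567 0.0899889 ]
cutter [ 0.37368071 -0.13144292  0.01532804] [ 0.44501654 -0.02293209  1.47393109] [ 0.42543244 -0.1100734   0.12993496]
```

View pics/zoom0.png

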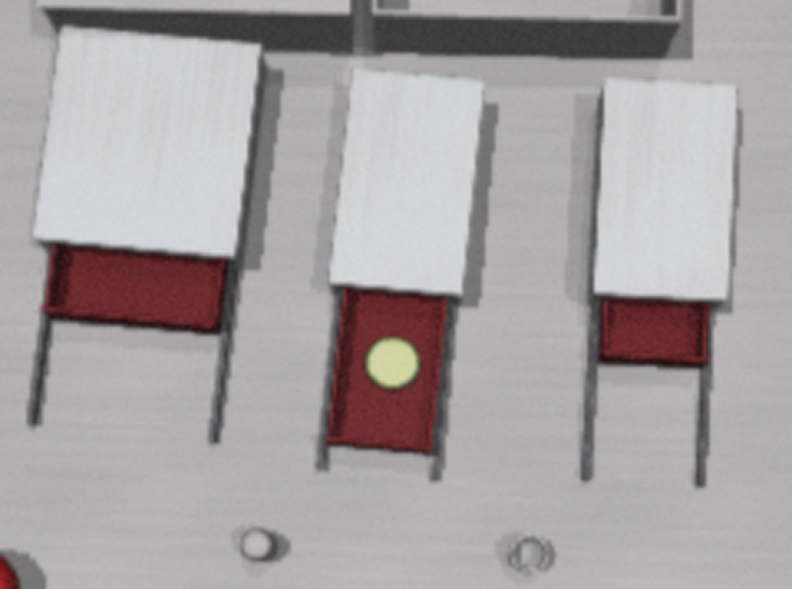

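```bash
cat >> h.py <<'E'
from scipy.spatial.transform import Rotation as Ro
def tool():
    s=manip.get_state(); q=s["ee_rot"]; return s,np.array(s["position"]),Ro.from_quat([q[1],q[2],q[3],q[0]]).as_matrix()
def to(x,y,z):
    s,p,R=tool(); return (R.T@(np.array([x,y,z])-p)).round(4)
def show():
    s,p,R=tool(); print("t",s["clock"],"pos",p.round(4),"F",s["contact_force"].round(2),"w",round(s["width"],4),"y-axis",R[:,1].round(3),"x",R[:,0].round(3),"yaw_y",np.degrees(np.arctan2(R[1,1],R[0,1])).round(2),"q",s["qpos"].round(2))
E
python3 - <<'E'
from h import *
show(); print(to(.44,.02,.2),to(.44,.02,.231))
print(onz("top",155,190,.1),onz("top",181,250,.04))
for v,u in((236,268),(239,350)): print(onz("top",u,v,.045))
E
```

```text
t 0.1 pos [0.214  0.5332 0.2305] F [-0.03 -0.02 -0.14] w 0.0854 y-axis [ 0.373  0.928 -0.002] x [-0.001 -0.001 -1.   ] yaw_y 68.13 q [ 1.07  0.28  1.51  0.    1.36 -0.12]
[ 0.0311 -0.392   0.4009] [ 1.000e-04 -3.920e-01  4.009e-01]
[0.54187996 0.41869357 0.1       ] [0.38199673 0.35547896 0.04      ]
[0.42729136 0.11283415 0.045     ]
[ 0.42490302 -0.11632938  0.045     ]
```

Run:
```python
from h import *
print(to(.475,.018,.231))
```

```text
[ 1.000e-04 -3.808e-01  4.341e-01]
```

{"fn": "play_rows", "kwargs": {
  "plan": [
    [[1,0,-0.032,0.036,-1.5],[1,0,-0.064,0.072,-3],[1,0,-0.096,0.109,-4.5],[1,0,-0.128,0.145,-6],[1,0,-0.16,0.181,-7.5],[1,0,-0.19,0.217,-9],[1,0,-0.222,0.253,-10.5],[1,0,-0.254,0.29,-12],[1,0,-0.286,0.326,-13.5],[1,0,-0.318,0.362,-15],[1,0,-0.35,0.398,-16.5],[1,0,-0.381,0.434,-17.6]]
  ],
  "grip_force": 20
}}

```text
clock: 1.3
position: [0.475, 0.016, 0.2309]
ee_rot: [0.706, 0.026, 0.707, -0.027]
contact_force: [0.2, 0.5, 0.5]
width: 0.0001
```

Run:
```python
from h import *
show();print(to(.475,.018,.03))
```

```text
t 1.3 pos [0.475  0.016  0.2309] F [0.19 0.51 0.48] w 0.0001 y-axis [ 0.074  0.997 -0.001] x [-0.001 -0.001 -1.   ] yaw_y 85.75 q [-0.11  0.13  1.7  -0.    1.31 -1.61]
[0.2009 0.0023 0.    ]
```

{"fn": "play_rows", "kwargs": {
  "plan": [
    [[1,0.05,0.002,0,0],[1,0.1,0.002,0,0],[1,0.14,0.002,0,0],[1,0.17,0.002,0,0],[1,0.19,0.002,0,0],[1,0.2,0.002,0,0],[1,0.2,0.002,0,0]]
  ]
}}

```text
clock: 2.0
position: [0.4739, 0.0178, 0.0297]
ee_rot: [0.705, 0.026, 0.708, -0.027]
contact_force: [-0.1, 0.7, 0.2]
width: -0.0001
```

Run:
```python
from h import *
show()
im,d=manip.get_image("side"); c=im[120:260,260:480,::-1]
cv2.imwrite("pics/s1.png",cv2.resize(np.clip(c*1.5,0,255).astype(np.uint8),None,fx=3.5,fy=3.5,interpolation=cv2.INTER_CUBIC))
print(to(.609-.012,.009,.03))
```

```text
t 2.0 pos [0.4739 0.0178 0.0297] F [-0.11  0.65  0.23] w -0.0001 y-axis [ 0.074  0.997 -0.001] x [-0.004 -0.001 -1.   ] yaw_y 85.74 q [-0.11  0.34  2.   -0.    0.81 -1.6 ]
[0.0006 0.0003 0.1224]
```

View pics/s1.png

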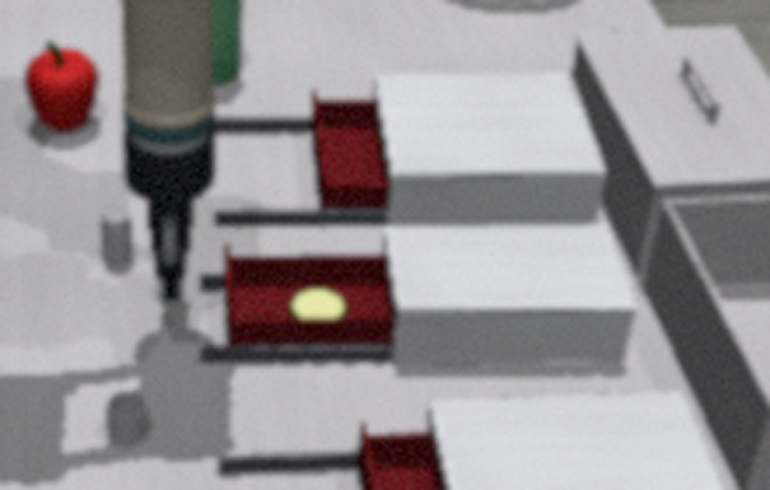

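The fingertip sits in front of the open tray's lip, at about (170,298) against a lip at col 228. The path between them is clear, so I'll push gently.

{"fn": "play_rows", "kwargs": {
  "plan": [
    [[1,0,0,0.01,0],[1,0,0,0.02,0],[1,0,0,0.026,0],[1,0,0,0.032,0],[1,0,0,0.038,0],[1,0,0,0.044,0],[1,0,0,0.05,0],[1,0,0,0.056,0],[1,0,0,0.062,0],[1,0,0,0.068,0],[1,0,0,0.074,0],[1,0,0,0.08,0]]
  ]
}}

```text
clock: 3.25
position: [0.5551, 0.0119, 0.0305]
ee_rot: [0.706, 0.026, 0.707, -0.027]
contact_force: [-2.3, 0.8, 1.0]
width: 0.0003
```

{"fn": "play_rows", "kwargs": {
  "plan": [
    [[1,0,0,0.006,0],[1,0,0,0.012,0],[1,0,0,0.018,0],[1,0,0,0.023,0],[1,0,0,0.027,0],[1,0,0,0.031,0],[1,0,0,0.034,0],[1,0,0,0.035,0]]
  ]
}}

```text
clock: 4.05
position: [0.5905, 0.0092, 0.0305]
ee_rot: [0.706, 0.026, 0.707, -0.027]
contact_force: [-1.5, 0.9, 1.5]
width: 0.0001
```

Run:
```python
from h import *
show()
im,d=manip.get_image("side"); c=im[120:260,260:480,::-1]
cv2.imwrite("pics/s2.png",cv2.resize(np.clip(c*1.5,0,255).astype(np.uint8),None,fx=3.5,fy=3.5,interpolation=cv2.INTER_CUBIC))
```

```text
t 4.05 pos [0.5905 0.0092 0.0305] F [-1.48  0.95  1.52] w 0.0001 y-axis [ 0.074  0.997 -0.001] x [-0.002 -0.001 -1.   ] yaw_y 85.74 q [-0.1   0.47  1.74 -0.    0.93 -1.6 ]
```

View pics/s2.png

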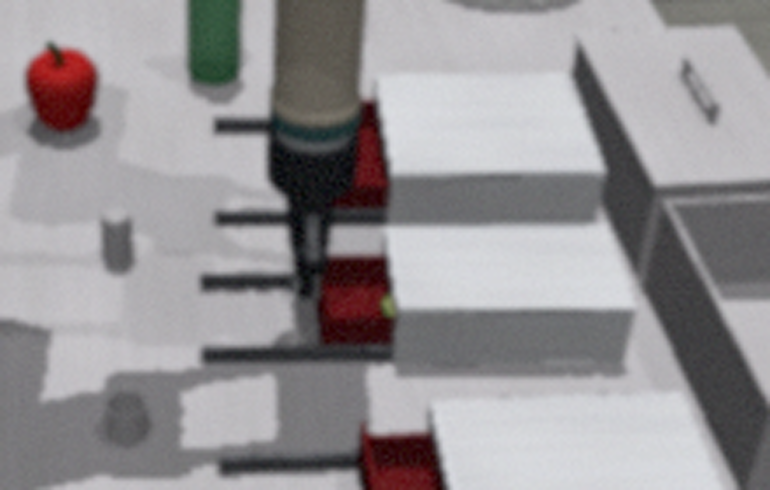

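The tray is nearly home, with its lip at col 322. I'll finish with small steps and watch the force.

{"fn": "play_rows", "kwargs": {
  "plan": [
    [[1,0,0,0.001,0],[1,0,0,0.002,0],[1,0,0,0.003,0],[1,0,0,0.004,0],[1,0,0,0.005,0]]
  ]
}}

```text
clock: 4.6
position: [0.5955, 0.0088, 0.0304]
ee_rot: [0.706, 0.026, 0.707, -0.027]
contact_force: [-2.9, 0.3, 1.5]
width: -0.0
```

{"fn": "play_rows", "kwargs": {
  "plan": [
    [[1,0,0,0.001,0],[1,0,0,0.002,0],[1,0,0,0.003,0]]
  ]
}}

```text
clock: 4.9
position: [0.5974, 0.0087, 0.0304]
ee_rot: [0.705, 0.026, 0.708, -0.027]
contact_force: [-6.0, 0.8, 5.3]
width: 0.0
```

{"fn": "play_rows", "kwargs": {
  "plan": [
    [[1,0,0,0.001,0],[1,0,0,0.002,0]]
  ]
}}

```text
clock: 5.1
position: [0.5973, 0.0087, 0.0303]
ee_rot: [0.704, 0.026, 0.71, -0.027]
contact_force: [-7.2, 0.4, 5.8]
width: 0.0001
```

{"fn": "play_rows", "kwargs": {
  "plan": [
    [[1,0,0,0.002,0],[1,0,0,0.004,0],[1,0,0,0.004,0]]
  ]
}}

```text
clock: 5.4
position: [0.5972, 0.0087, 0.03]
ee_rot: [0.701, 0.026, 0.713, -0.026]
contact_force: [-10.4, 1.0, 7.8]
width: 0.0001
```

It's at the end stop: the position stays fixed while the force rises. I'll back off, rise and look.

{"fn": "play_rows", "kwargs": {
  "plan": [
    [[1,0,0,-0.006,0],[1,0,0,-0.016,0],[1,0,0,-0.03,0],[1,-0.03,0,-0.04,0],[1,-0.07,0,-0.04,0],[1,-0.11,0,-0.04,0],[1,-0.13,0,-0.04,0],[1,-0.13,0,-0.04,0]]
  ]
}}

```text
clock: 6.2
position: [0.5625, 0.0113, 0.1646]
ee_rot: [0.704, 0.026, 0.709, -0.027]
contact_force: [-0.3, -0.2, 0.1]
width: 0.0
```

Run:
```python
from h import *
show()
im,d=manip.get_image("top"); c=im[60:250,190:430,::-1]
cv2.imwrite("pics/t3.png",cv2.resize(np.clip(c*1.5,0,255).astype(np.uint8),None,fx=3.3,fy=3.1,interpolation=cv2.INTER_CUBIC))
im,d=manip.get_image("side"); c=im[120:260,260:480,::-1]
cv2.imwrite("pics/s3.png",cv2.resize(np.clip(c*1.5,0,255).astype(np.uint8),None,fx=3.5,fy=3.5,interpolation=cv2.INTER_CUBIC))
```

```text
t 6.2 pos [0.5625 0.0113 0.1646] F [-0.26 -0.17  0.12] w 0.0 y-axis [ 0.074  0.997 -0.002] x [-0.007 -0.001 -1.   ] yaw_y 85.78 q [-0.1   0.31  1.63 -0.    1.21 -1.6 ]
```

View pics/s3.png

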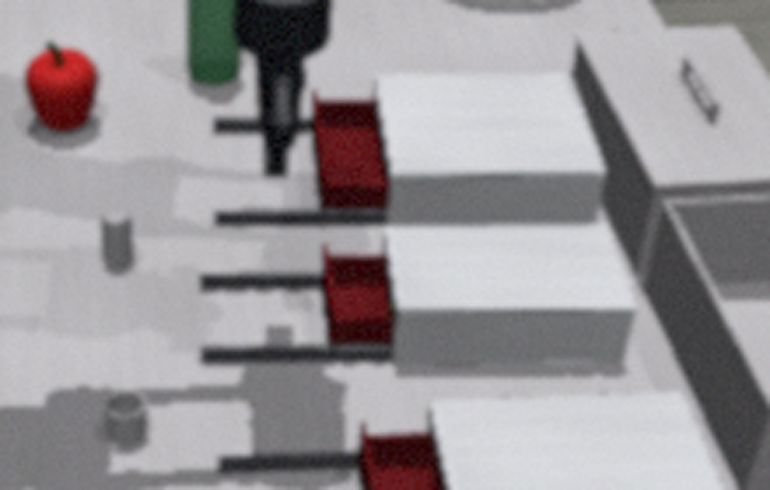

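View pics/t3.png

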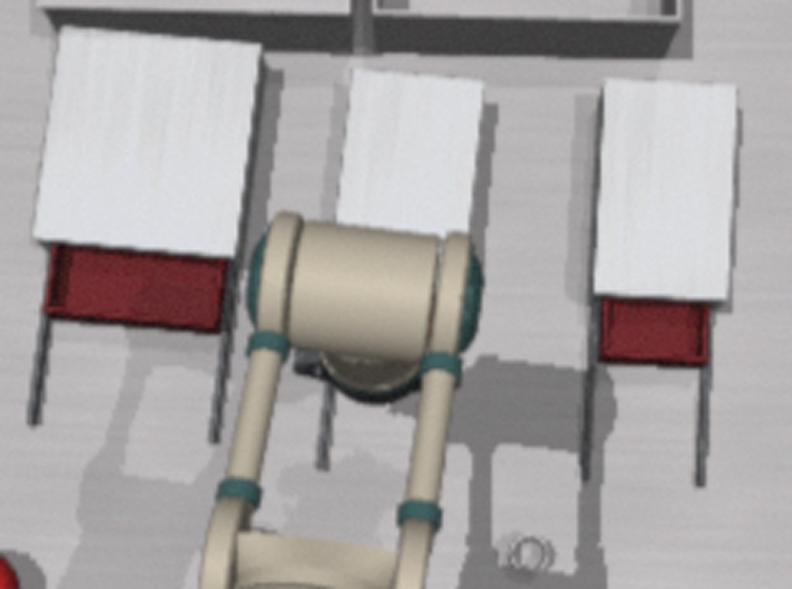

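The open tray is home and all three show the same shut depth, with the slice under the cover. Next is the wide tray.

Run:
```python
from h import *
print(to(.670,.230,.165), to(.670,.230,.03))
```

```text
[-0.0061  0.2259  0.0939] [0.1289 0.2261 0.096 ]
```

{"fn": "play_rows", "kwargs": {
  "plan": [
    [[1,0,0.025,0.01,0],[1,0,0.06,0.024,0],[1,0,0.095,0.038,0],[1,0,0.13,0.054,0],[1,0,0.165,0.07,0],[1,0,0.195,0.084,0],[1,0,0.218,0.093,0],[1,0,0.226,0.096,0],[1,0,0.226,0.096,0]]
  ]
}}

```text
clock: 7.2
position: [0.6713, 0.2304, 0.1565]
ee_rot: [0.7, 0.025, 0.713, -0.026]
contact_force: [-0.7, -0.2, -0.5]
width: 0.0001
```

Run:
```python
from h import *
show(); print(to(.670,.230,.03))
im,d=manip.get_image("side"); c=im[100:240,260:480,::-1]
cv2.imwrite("pics/s4.png",cv2.resize(np.clip(c*1.5,0,255).astype(np.uint8),None,fx=3.5,fy=3.5,interpolation=cv2.INTER_CUBIC))
```

```text
t 7.2 pos [0.6713 0.2304 0.1565] F [-0.65 -0.16 -0.47] w 0.0001 y-axis [ 0.072  0.997 -0.003] x [-0.019 -0.001 -1.   ] yaw_y 85.85 q [ 0.23  0.53  1.28  0.    1.35 -1.27]
[ 1.265e-01 -1.000e-04  1.100e-03]
```

View pics/s4.png

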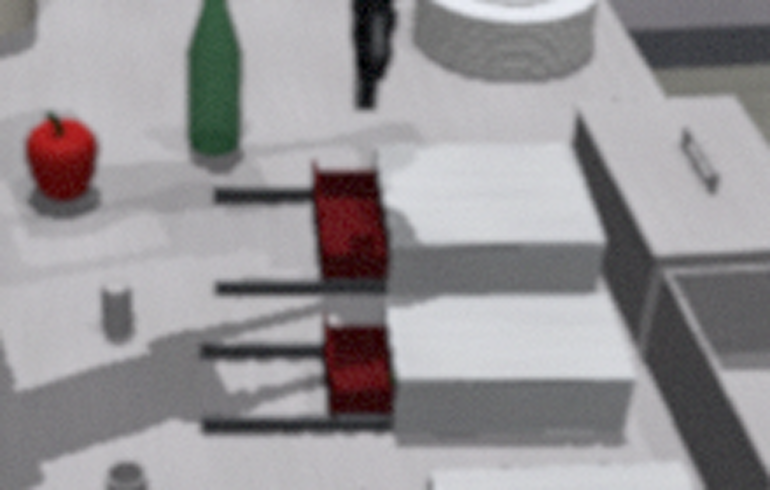

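The tip hangs above the wide tray's opening. I'll go down in two stages.

{"fn": "play_rows", "kwargs": {
  "plan": [
    [[1,0.03,0,0.001,0],[1,0.06,0,0.001,0],[1,0.078,0,0.001,0],[1,0.078,0,0.001,0]]
  ]
}}

```text
clock: 7.65
position: [0.6674, 0.2265, 0.0756]
ee_rot: [0.697, 0.025, 0.716, -0.028]
contact_force: [-1.4, 0.1, 0.2]
width: -0.0001
```

Run:
```python
from h import *
show(); print(to(.670,.230,.03))
im,d=manip.get_image("side"); c=im[100:240,260:480,::-1]
cv2.imwrite("pics/s5.png",cv2.resize(np.clip(c*1.5,0,255).astype(np.uint8),None,fx=3.5,fy=3.5,interpolation=cv2.INTER_CUBIC))
```

```text
t 7.65 pos [0.6674 0.2265 0.0756] F [-1.36  0.07  0.25] w -0.0001 y-axis [ 0.075  0.997 -0.006] x [-0.026 -0.004 -1.   ] yaw_y 85.72 q [ 0.23  0.59  1.39  0.    1.19 -1.27]
[0.0455 0.0039 0.0035]
```

View pics/s5.png

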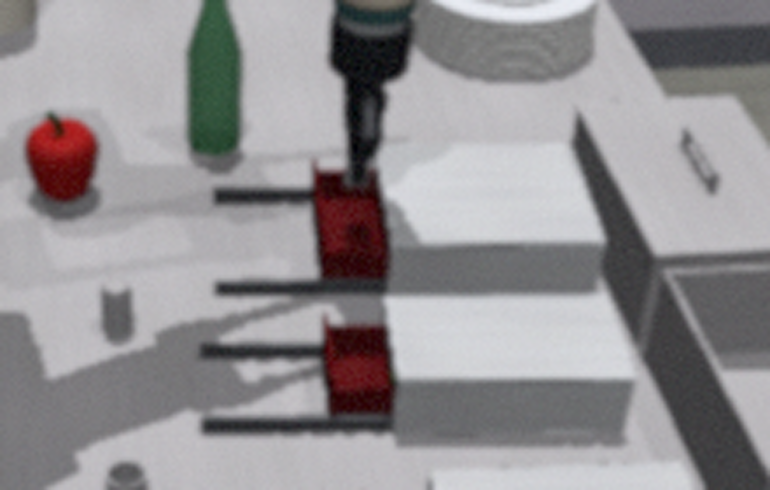

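{"fn": "play_rows", "kwargs": {
  "plan": [
    [[1,0.01,0.004,0.003,0],[1,0.025,0.004,0.003,0],[1,0.038,0.004,0.003,0],[1,0.044,0.004,0.003,0],[1,0.044,0.004,0.003,0]]
  ]
}}

```text
clock: 8.2
position: [0.6702, 0.2306, 0.0319]
ee_rot: [0.698, 0.025, 0.715, -0.028]
contact_force: [0.2, 0.1, 0.7]
width: 0.0003
```

Run:
```python
from h import *
show()
s,p,R=tool()
u=np.array([-np.cos(.078),np.sin(.078),0])
for a in (.07,.14): print((R.T@(u*a)).round(4))
im,d=manip.get_image("side"); c=im[100:240,260:480,::-1]
cv2.imwrite("pics/s6.png",cv2.resize(np.clip(c*1.5,0,255).astype(np.uint8),None,fx=3.5,fy=3.5,interpolation=cv2.INTER_CUBIC))
```

```text
t 8.2 pos [0.6702 0.2306 0.0319] F [0.18 0.09 0.72] w 0.0003 y-axis [ 0.074  0.997 -0.006] x [-0.025 -0.004 -1.   ] yaw_y 85.73 q [ 0.23  0.63  1.43  0.    1.11 -1.26]
[ 0.0018  0.0002 -0.07  ]
[ 0.0035  0.0005 -0.14  ]
```

View pics/s6.png

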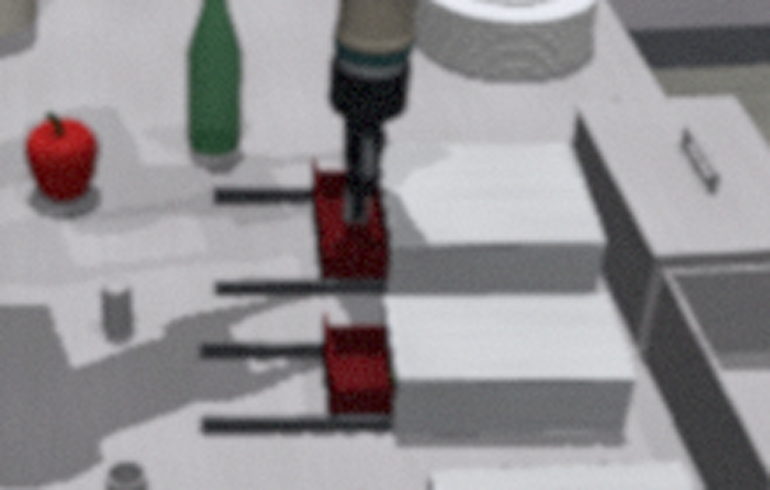

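The finger is inside the wide tray, behind its lip. I'll draw it out.

{"fn": "play_rows", "kwargs": {
  "plan": [
    [[1,0,0,-0.007,0],[1,0,0,-0.014,0],[1,0,0,-0.02,0],[1,0,0,-0.026,0],[1,0.001,0,-0.032,0],[1,0.001,0,-0.038,0],[1,0.001,0,-0.044,0],[1,0.001,0,-0.05,0],[1,0.001,0,-0.056,0],[1,0.002,0,-0.062,0],[1,0.002,0,-0.068,0],[1,0.002,0,-0.074,0]]
  ]
}}

```text
clock: 9.45
position: [0.5964, 0.2364, 0.0324]
ee_rot: [0.698, 0.025, 0.715, -0.028]
contact_force: [2.4, 0.9, 1.6]
width: -0.0004
```

{"fn": "play_rows", "kwargs": {
  "plan": [
    [[1,0,0,-0.006,0],[1,0,0,-0.012,0],[1,0,0,-0.018,0],[1,0,0,-0.024,0],[1,0.001,0,-0.03,0],[1,0.001,0,-0.036,0],[1,0.001,0,-0.042,0],[1,0.001,0,-0.046,0],[1,0.001,0,-0.048,0],[1,0.001,0,-0.05,0]]
  ]
}}

```text
clock: 10.45
position: [0.5463, 0.24, 0.0325]
ee_rot: [0.698, 0.025, 0.715, -0.028]
contact_force: [2.1, -0.0, -1.1]
width: 0.0002
```

Run:
```python
from h import *
show()
im,d=manip.get_image("side"); c=im[100:240,260:480,::-1]
cv2.imwrite("pics/s7.png",cv2.resize(np.clip(c*1.5,0,255).astype(np.uint8),None,fx=3.5,fy=3.5,interpolation=cv2.INTER_CUBIC))
```

```text
t 10.45 pos [0.5463 0.24   0.0325] F [ 2.12 -0.04 -1.05] w 0.0002 y-axis [ 0.074  0.997 -0.006] x [-0.024 -0.004 -1.   ] yaw_y 85.74 q [ 0.3   0.49  1.71  0.    0.97 -1.2 ]
```

View pics/s7.png

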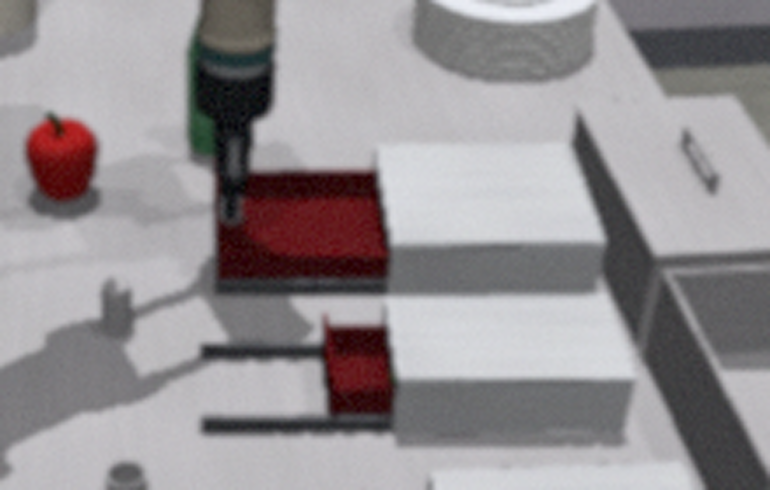

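The tray follows the finger and its lip is now at the rail ends (col 217). A few millimetres remain.

{"fn": "play_rows", "kwargs": {
  "plan": [
    [[1,0,0,-0.002,0],[1,0,0,-0.004,0],[1,0,0,-0.006,0],[1,0,0,-0.007,0],[1,0,0,-0.008,0]]
  ]
}}

```text
clock: 11.0
position: [0.5378, 0.2406, 0.0327]
ee_rot: [0.698, 0.025, 0.715, -0.028]
contact_force: [2.0, -0.1, -2.6]
width: 0.0004
```

{"fn": "play_rows", "kwargs": {
  "plan": [
    [[1,0,0,-0.001,0],[1,0,0,-0.002,0],[1,0,0,-0.003,0]]
  ]
}}

```text
clock: 11.3
position: [0.5353, 0.2408, 0.0328]
ee_rot: [0.698, 0.025, 0.715, -0.028]
contact_force: [4.2, -0.6, -3.8]
width: 0.0001
```

{"fn": "play_rows", "kwargs": {
  "plan": [
    [[1,0,0,-0.001,0],[1,0,0,-0.002,0],[1,0,0,-0.003,0]]
  ]
}}

```text
clock: 11.6
position: [0.5354, 0.2408, 0.033]
ee_rot: [0.7, 0.024, 0.713, -0.028]
contact_force: [9.0, -1.6, -6.1]
width: 0.0002
```

{"fn": "play_rows", "kwargs": {
  "plan": [
    [[1,0,0,-0.002,0],[1,0,0,-0.004,0],[1,0,0,-0.004,0]]
  ]
}}

```text
clock: 11.9
position: [0.5354, 0.2409, 0.0334]
ee_rot: [0.703, 0.024, 0.71, -0.027]
contact_force: [11.0, -2.2, -7.0]
width: -0.0001
```

The tray is at its end stop. I'll ease off the lip by moving inward 8 mm, which is free space, and then rise straight up.

{"fn": "play_rows", "kwargs": {
  "plan": [
    [[1,0,0,0.004,0],[1,0,0,0.01,0],[1,0,0,0.012,0],[1,-0.01,0,0.012,0],[1,-0.03,0,0.012,0],[1,-0.06,0,0.012,0],[1,-0.1,0,0.012,0],[1,-0.14,0,0.012,0],[1,-0.18,0,0.012,0],[1,-0.2,0,0.012,0]]
  ]
}}

```text
clock: 12.9
position: [0.5499, 0.2414, 0.2383]
ee_rot: [0.705, 0.025, 0.708, -0.026]
contact_force: [0.4, 0.8, -0.0]
width: -0.0001
```

Run:
```python
from h import *
show()
im,d=manip.get_image("side"); c=im[100:260,260:480,::-1]
cv2.imwrite("pics/s8.png",cv2.resize(np.clip(c*1.5,0,255).astype(np.uint8),None,fx=3.5,fy=3.5,interpolation=cv2.INTER_CUBIC))
print(to(.40,.0,.3))
```

```text
t 12.9 pos [0.5499 0.2414 0.2383] F [ 0.4   0.8  -0.02] w -0.0001 y-axis [ 0.072  0.997 -0.002] x [-0.004 -0.002 -1.   ] yaw_y 85.85 q [ 0.3   0.31  1.43 -0.    1.4  -1.2 ]
[-0.0593 -0.2521 -0.1332]
```

View pics/s8.png

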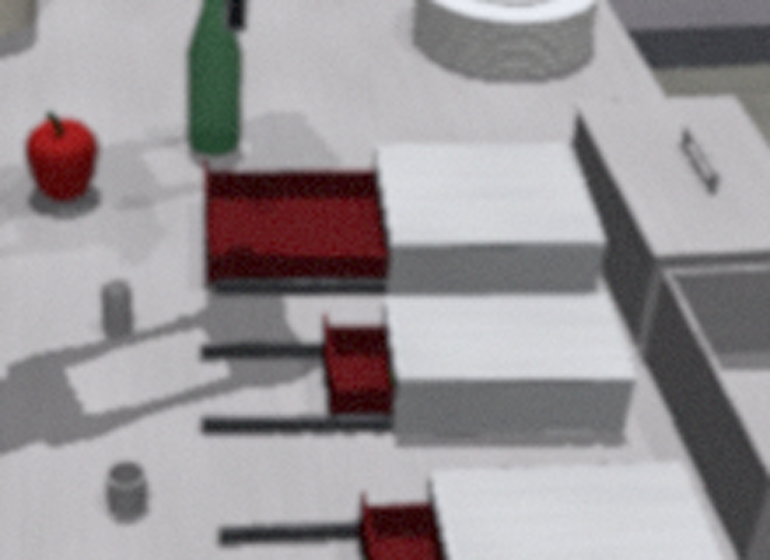

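{"fn": "play_rows", "kwargs": {
  "plan": [
    [[1,-0.02,0,-0.02,0],[1,-0.04,0,-0.06,0],[1,-0.06,0,-0.1,0],[1,-0.06,0,-0.14,0],[1,-0.06,0,-0.18,0],[1,-0.06,0,-0.22,0],[1,-0.06,0,-0.24,0],[1,-0.06,0,-0.24,0]]
  ]
}}

```text
clock: 13.75
position: [0.3089, 0.2589, 0.3009]
ee_rot: [0.707, 0.025, 0.707, -0.025]
contact_force: [0.8, 0.0, 0.3]
width: -0.0002
```

Run:
```python
from h import *
show()
im,d=manip.get_image("top"); c=im[60:250,190:430,::-1]
cv2.imwrite("pics/t9.png",cv2.resize(np.clip(c*1.5,0,255).astype(np.uint8),None,fx=3.3,fy=3.1,interpolation=cv2.INTER_CUBIC))
uu,vv=np.meshgrid(np.arange(640),np.arange(400))
red=(im[...,0].astype(int)>1.8*im[...,1])&(im[...,0]>40)&(uu>190)&(uu<430)&(vv>70)&(vv<225)
k,l,s,_=cv2.connectedComponentsWithStats(red.astype(np.uint8))
B={0:((.6959,.2282),-.078),1:((.6639,.0039),-.075),2:((.6623,-.2217),-.029)}
for i in range(1,k):
    if s[i,4]<100: continue
    b=s[i]; o=[]
    for u in range(b[0]+4,b[0]+b[2]-4):
        v=np.where(l[:,u]==i)[0].max(); o.append(onz("top",u,v+.5,.055)[:2])
    o=np.array(o); y=o[:,1].mean(); j=np.argmin([abs(y-B[q][0][1]) for q in B]); (c0,a)=B[j]
    x=(o-c0)@[np.cos(a),np.sin(a)]; print(b,"bay",j,"travel mm",1000*(-.055-np.median(x))-3)
```

```text
t 13.75 pos [0.3089 0.2589 0.3009] F [0.77 0.01 0.31] w -0.0002 y-axis [ 0.07   0.998 -0.   ] x [-0. -0. -1.] yaw_y 85.99 q [ 0.52 -0.03  1.69 -0.    1.47 -0.98]
[ 199  139   59   66 3052] bay 0 travel mm 118.45579549798227
[293 153  32  22 572] bay 1 travel mm -0.3324915485981408
[372 156  33  21 566] bay 2 travel mm 0.23971284281091698
```

View pics/t9.png

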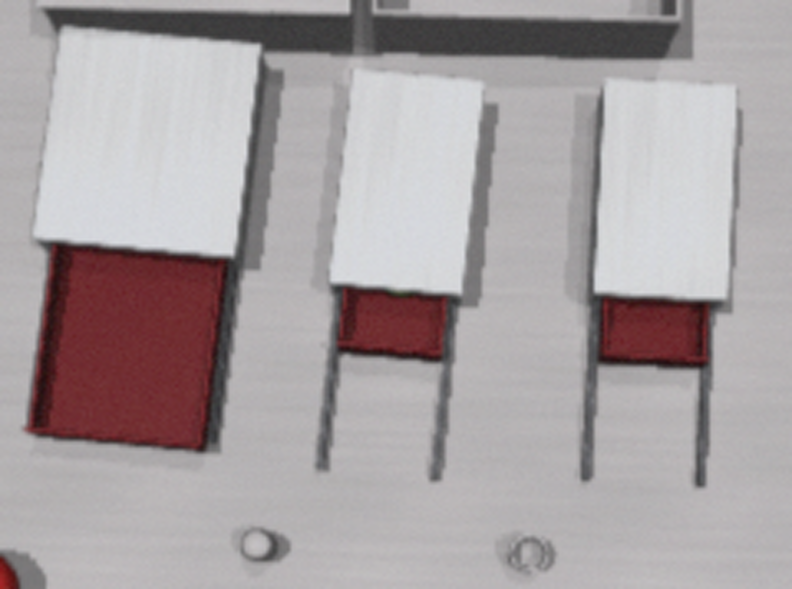

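The wide tray is fully out, with its lip at zoom row ~440. Both narrow trays are shut, and the shaker (258,545) and cutter (530,553) haven't moved. The measured travels agree with the firm stops I felt, so I'm handing the job in.

```bash
python3 -c "
from rig import manip
print(manip.sign_off())"
```

```text
the job is handed in; nothing more can be done
None
```

I pushed the open narrow tray home into its cover, then hooked the shut fingertips behind the wide tray's lip and drew it out to its stop. The job was handed in at about 14 s, with the arm clear of everything.

- **End stops:** on both trays the fingertip stopped moving while the force rose to about 13 N, so I take each as fully home or fully out.
- **Measured travel (last top view):** wide tray about 118 mm against the nominal 120 mm, which is within camera error. The pushed tray and the other narrow tray both read about 0 mm.
- **Other things:** the shaker and cutter are where they stood. The pepper and bottle looked unmoved in the last side view. I did not re-check the bowl, but the arm never went near it.
- **Slice:** it rode in with the tray and is now almost wholly under the cover, as expected.

No check failed or disagreed beyond that 2 mm.

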